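Lock a new filter cartridge into the bench water purifier

ROBOT

A 7-joint arm with a two-finger parallel gripper is mounted at the origin on the work surface. World frame = base frame: x ahead of the robot, y to its left, z up, the work surface at z = 0. Lengths are in m, angles in degrees, forces in N, time in s.
With the tool pointing down it reaches from about 0.4 to 0.85 m from the base axis. Payload 10.4 kg.
Tool frame: the origin (TCP) lies midway between the tips of the shut fingers; the grasp point (between the pads) lies 19 mm behind it; z points along the fingers, y is the direction in which the jaws open and shut (so a half turn about z gives the same grasp; the last joint's range is limited). The gripper opens to 87 mm and grips with 3 to 60 N. Pads are 19 mm wide; open, the fingers measure 117 mm over their backs; the gripper's body (75 mm by 190 mm) begins 51 mm behind the grasp point.
Start: joints at [73.934, 19.034, -3.707, 83.658, 1.238, 77.344, -5.071], TCP at [0.159, -0.604, 0.223] pointing down, gripper open.
Joint ranges: [-148.97, 148.97], [-28.65, 121.19], [-84.17, 76.75], [9.2, 138.47], [-72.65, 252.65], [3.7, 117.97], [-149.18, 149.18]. Speed limits (degrees/s): [127.2, 127.2, 159.86, 159.86, 180, 180, 180].

INTERFACE

Orientations are given as [roll, pitch, yaw] about the fixed x, y, z axes, in that order (R = Rz(yaw) Ry(pitch) Rx(roll)).
In Python, from cell import * gives the robot as it stands. The module is installed in compiled form; this text tells all that it offers.
- The arm moves only by the tool apply_moves, never from a script. Its argument "moves" is text: rows parted by semicolons, each of 7 numbers parted by spaces: the turn, a rotation vector about the tool's x, y, z in rad, then the shift along the tool's x, y, z in m, then the closure, from 0 (fully open) to 1 (shut). A call has 1 to 10 rows; each row shifts and turns the commanded pose from where the row before left it, along the tool's axes as they then stand; what a row does not reach is not made up. A row lasts 1/12 s, in which the tool goes at most 41.7 mm and 7.16 degrees, less where a joint would pass 70% of its speed; a pose out of reach is approached as far as the arm can. A call is refused whole if a number of a shift passes 0.0417 or a number of a turn 0.125, either way. A call with a gripper value outside its range is refused whole. The fingers move at their own pace and stop on an object; "newtons" is the grip in N (left out, the last holds). Time passes only in rows, so rows that do not move let the fingers close. It gives the time, the measured TCP pose, the force and the opening at its end, in the units of the state.
- sense(): the state, without advancing time (a new reading comes with each control period).
- snapshot(name): name is "scene" or "top" or "wrist"; returns a dict with "img" (480x640x3 uint8, red, green, blue), "fx", "fy", "cx", "cy" (pixels), "k1" (the pictures are not rectified: a ray, as slopes to the right and down, at radius r is drawn at 1 + k1 r^2 times it, then the intrinsics apply), "position" and "orientation" of the camera in the world; the wrist camera has in their place "hand_eye" (4x4, takes a point from camera to tool coordinates, whose origin is the TCP and whose axes are the flange's). Camera axes: x right, y down, z forward; pixel columns grow to the right and rows downward; lengths in m; the calibration is good to about 2 mm. A picture is of the moment at which its call begins: read the wrist's pose just before it. There is no depth.
- sign_off(): hands the job in, once; it reports no verdict.
The state is a dict: "time_s": time; "joint_pos": joint angles; "dq": joint speeds; "effort": joint torques, N m; "tcp_pos": TCP position; "tool_rot": TCP orientation; "wrist_force": force on the tool from outside, world axes, zero at the start; "ft_torque": the same for the moment, N m; "width": finger opening in m.
Only numpy, scipy, OpenCV 4.12 (cv2) and the standard library are available. Lean on these libraries where they do the work, as an engineer would, in place of code of your own. Each camera call takes 0.05 s, during which the arm holds its last target.

TASK

Fit the new filter cartridge, the round one with two lugs on its neck that stands on the bench, into the empty bay of the water purifier: set its neck upright in the collar, feel round until its two lugs drop into the slots, push it down against the spring valve and turn it clockwise (seen from above) about a quarter turn until it stops, then let it spring up so that it clicks home. Leave it locked, upright and untouched, and do not disturb the bottle or the stack of dishes.

Things in the scene. Friction and masses are not known exactly. Their poses are not given: they have to be found in the camera images.
- cartridge: New cartridge, about 0.38 kg, standing on its neck. Origin: centre of the neck's flat underside, z up its axis. Darker grey neck 38 mm across, z 0 to 32 mm, lowest 4 mm chamfered to 33 mm; on it two opposite lugs on its +x and -x sides, 8 mm wide, z 14 to 20 mm, ends 24 mm from the axis. Above the shoulder (z 32 mm) a round light body 56 mm across, to the top at z 127 mm.
- cartridge_grip (a point): Point on the cartridge's axis 92 mm above its origin, 35 mm below its top: a good height to grip the round body across its 56 mm; any direction round the axis grips alike.
- purifier: White housing of the water purifier, fixed, 150 mm (x) by 320 mm (y), top 82 mm above the bench. Origin: centre of its underside; front faces -x. In its top: at y = -72.5 mm the empty bay; at y = +72.5 mm a bay with a like cartridge locked home (fixed), top 197 mm above the bench, as the new one's must be. At y = +137 mm a steel spout, 221 mm high.
- bay (a point): Centre of the empty bay's collar, on its rim top, 94 mm above the bench; axes as the purifier's. Bore 41 mm, with two opposite entry slots that pass the lugs, 7 degrees to spare each way. The collar is screwed in: the line through its slots lies anywhere within 35 degrees of the purifier's x axis and must be seen or felt. Lugs off the slots rest on the rim: cartridge origin 14 mm below it.
- bay_home (a point): Where the cartridge's origin is once home: on the bay's axis 24.5 mm below the rim top. Lugs in the slots, the neck meets the valve 4.5 mm above this, and the spring can carry the cartridge. The lugs clear the lip 3.5 mm or more below this (shoulder on rim: 7.5 mm below); then it turns clockwise from above, 80 (+-3) degrees to a hard stop, where the lugs, let up, rise into notches.
- valve (a joint): The spring valve in the empty bay, a steel disc 30 mm in diameter moving down along the bay's axis. 0 = up (disc top 20 mm below the rim top), m, grows as it is pressed, at most 0.014; springs back. 5.5 N at 0 plus 1 N per mm. About 0.0045 with the cartridge home, 0.008 to 0.012 while pushed below the lip.
- bottle: Bystander: reagent bottle with a screw cap, 62 mm in diameter, 125 mm tall, free; origin at the centre of its underside.
- dishes: Bystander: stack of three closed dishes, 90 mm in diameter, 50 mm tall, free; origin at the centre of its underside.
Things that resemble listed ones, but are neither listed nor needed, are in the scene too. What is shaped like the cartridge but purple is not meant.

How it is judged:
By the outcome, as a careful person would: the job done as asked, in the order asked, and still so for the second after the job is handed in, with the robot touching nothing.
It also fails if it takes over 58 s, if anything falls off the work surface, if the arm or the gripper's body presses on something with over 40 N, if the wrist force passes 120 N, or if a joint passes its speed limit or range.

## Working session

There is one attempt and no reset: what is moved stays moved. The work goes in short steps, Python scripts to look and compute and a tool call to move; the robot and the scene stay as the last step left them, time stands still between calls to the robot, and variables do not carry over. Pictures are saved under pics/ and viewed, and the job is handed in when it is done.

Besides the shell and the picture viewer there is one more tool, called after "Emit:" by a JSON object that holds its "method" and its "body". apply_moves: Moves the arm, as the interface text tells. Its arguments: {"type":"object","properties":{"moves":{"type":"string"},"newtons":{"type":"number"}},"required":["moves"]}

```bash
mkdir -p pics
cat > h.py <<'E'
from cell import *
import numpy as np, cv2
def snap(name,fn):
    s=snapshot(name); cv2.imwrite('pics/'+fn,s['img'][:,:,::-1]); return s
E
python3 - <<'E'
from h import *
print(sense())
for n in ("scene","top","wrist"):
    s=snap(n,n+'0.png'); print(n,{k:(v if k!='img' else 0) for k,v in s.items()})
E
```

```text
{'time_s': 0.0, 'joint_pos': array([73.93439101, 19.07295413, -3.70569763, 83.70770459,  1.2382836 ,
       77.34233563, -5.07193306]), 'dq': array([-0.03417719, -0.03649544,  0.05030233, -0.01921602,  0.08454071,
       -0.01071725,  0.02782882]), 'effort': array([-5.46056926e-04, -6.23254108e+01,  2.42479640e-02, -3.89890158e+01,
       -6.14098390e-02,  3.98273289e-02,  1.26004902e-04]), 'tcp_pos': array([ 0.15922008, -0.60396944,  0.22172905]), 'tool_rot': array([-1.79917016e+02,  4.98220441e-03,  1.47696014e+01]), 'wrist_force': array([ 0.01210083, -0.45253208, -0.19424844]), 'ft_torque': array([-0.07952869,  0.01683185,  0.0049907 ]), 'width': 0.08755500810829285}
scene {'img': 0, 'fx': 496.34837811469646, 'fy': 496.34837811469646, 'cx': 319.25065190072127, 'cy': 245.97807540359253, 'k1': -0.09935394622212534, 'position': array([ 1.09785944, -0.39834835,  0.54163927]), 'orientation': array([-123.57418341,    1.08668969,   59.14203011])}
top {'img': 0, 'fx': 604.0710425625197, 'fy': 604.0710425625197, 'cx': 313.9982166231292, 'cy': 234.85122023493446, 'k1': -0.21089383522152702, 'position': array([ 0.34556412, -0.05448439,  1.04373472]), 'orientation': array([-1.71556368e+02, -6.03428948e-02, -8.96282965e+01])}
wrist {'img': 0, 'fx': 357.4149865943355, 'fy': 357.4149865943355, 'cx': 322.8692011415914, 'cy': 237.5337579419537, 'k1': -0.0596917638183752, 'hand_eye': array([[-6.65095101e-04, -9.68426693e-01, -2.49297608e-01,
         6.88529055e-02],
       [ 9.99999481e-01, -8.36658134e-04,  5.82225057e-04,
        -1.70579099e-04],
       [-7.72419158e-04, -2.49297092e-01,  9.68426747e-01,
        -1.62343222e-01],
       [ 0.00000000e+00,  0.00000000e+00,  0.00000000e+00,
         1.00000000e+00]])}
```

View pics/scene0.png

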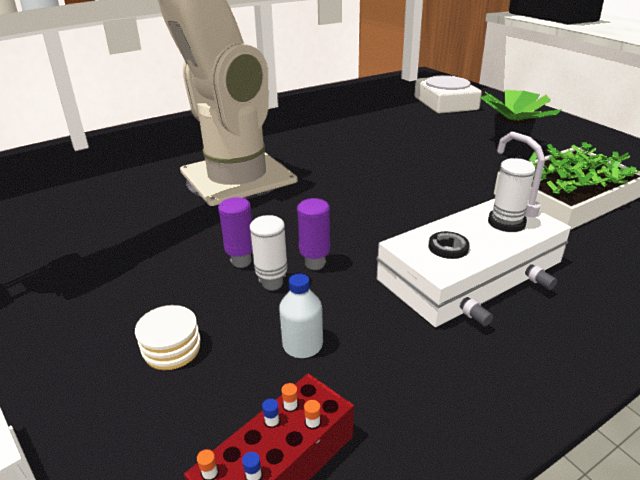

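View pics/top0.png

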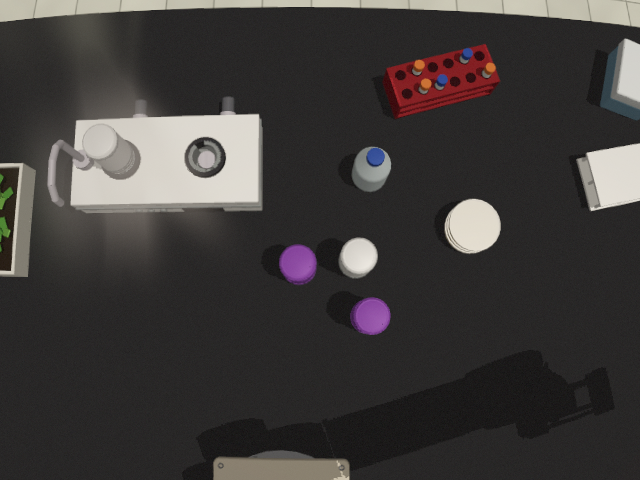

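View pics/wrist0.png

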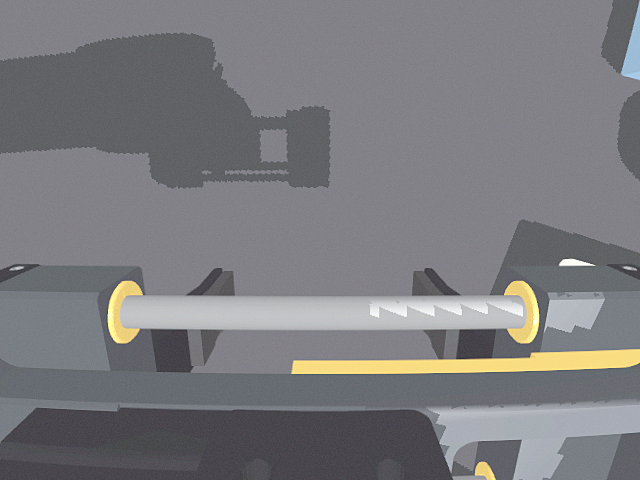

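The top view shows the white cartridge's top at about (358,250), purple ones at (298,264) and (371,316), the bottle at (371,170), the dishes at (472,226) and the empty bay at (206,157). Next I'll measure all of these.

```bash
cat >> h.py <<'E'
from scipy.spatial.transform import Rotation as Ro
def campose(s,st=None):
    if 'hand_eye' in s:
        T=np.eye(4);T[:3,:3]=Ro.from_euler('xyz',st['tool_rot'],degrees=True).as_matrix();T[:3,3]=st['tcp_pos']
        return T@s['hand_eye']
    T=np.eye(4);T[:3,:3]=Ro.from_euler('xyz',s['orientation'],degrees=True).as_matrix();T[:3,3]=s['position'];return T
def ray(s,uv,st=None):
    T=campose(s,st); K=np.array([[s['fx'],0,s['cx']],[0,s['fy'],s['cy']],[0,0,1.]])
    p=cv2.undistortPoints(np.array(uv,float).reshape(-1,1,2),K,np.array([s['k1'],0,0,0,0]),None,None,None) if 0 else cv2.undistortPoints(np.array(uv,float).reshape(-1,1,2),K,np.array([s['k1'],0,0,0,0.]))
    p=p.reshape(-1,2); d=np.c_[p,np.ones(len(p))]@T[:3,:3].T
    return T[:3,3],d
def onz(s,uv,z,st=None):
    o,d=ray(s,uv,st); return o+d*((z-o[2])/d[:,2])[:,None]
def proj(s,P,st=None):
    T=campose(s,st);K=np.array([[s['fx'],0,s['cx']],[0,s['fy'],s['cy']],[0,0,1.]])
    q=(np.array(P,float).reshape(-1,3)-T[:3,3])@T[:3,:3]
    return cv2.projectPoints(q,np.zeros(3),np.zeros(3),K,np.array([s['k1'],0,0,0,0.]))[0].reshape(-1,2)
E
python3 - <<'E'
from h import *
s=snapshot('top'); im=s['img']
for n,uv,z in [('cart',(358,250),.127),('pur1',(298,260),.127),('pur2',(371,314),.127),('bottlecap',(376,157),.125),('dish',(473,225),.05),('bay',(206,155),.094),('housing',[(76,121),(261,115),(262,209),(73,206)],.082),('cart2',(100,142),.197)]:
    print(n,onz(s,uv,z).round(4).tolist())
def crop(x0,x1,y0,y1,k,fn): cv2.imwrite('pics/'+fn,cv2.resize(im[y0:y1,x0:x1,::-1],None,fx=k,fy=k,interpolation=cv2.INTER_CUBIC))
crop(165,265,115,205,7,'bay.png'); crop(270,410,210,345,5,'cart.png')
E
```

```text
cart [[0.4587, -0.1221, 0.127]]
pur1 [[0.4427, -0.0304, 0.127]]
pur2 [[0.3611, -0.1416, 0.127]]
bottlecap [[0.6067, -0.1515, 0.125]]
dish [[0.5117, -0.3237, 0.05]]
bay [[0.6177, 0.1233, 0.094]]
housing [[0.6851, 0.3593, 0.082], [0.6908, 0.0356, 0.082], [0.5302, 0.0301, 0.082], [0.5347, 0.3512, 0.082]]
cart2 [[0.6101, 0.2676, 0.197]]
```

View pics/bay.png

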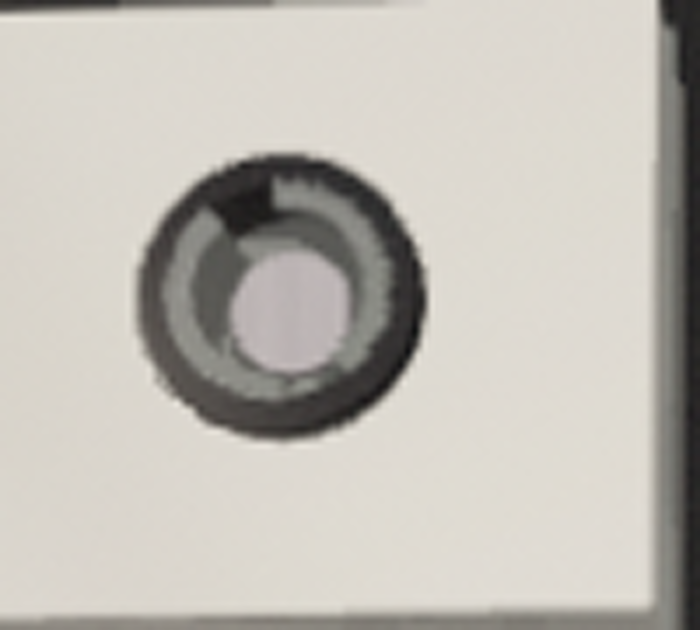

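View pics/cart.png

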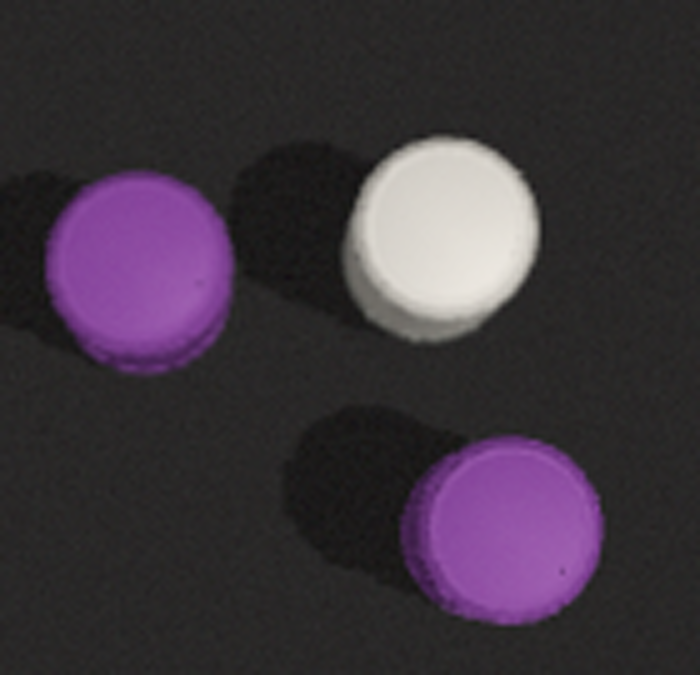

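Run:
```python
from h import *
s=snapshot('scene'); im=s['img']
cv2.imwrite('pics/sc.png',cv2.resize(im[205:305,210:345,::-1],None,fx=5.9,fy=5.9,interpolation=cv2.INTER_CUBIC))
# top: collar outline
t=snapshot('top'); g=cv2.cvtColor(t['img'],cv2.COLOR_RGB2GRAY)
m=np.zeros_like(g); m[120:195,170:245]=(g[120:195,170:245]<150)*255
m=cv2.morphologyEx(m,cv2.MORPH_CLOSE,np.ones((15,15)))
c=max(cv2.findContours(m,0,1)[0],key=cv2.contourArea);e=cv2.fitEllipse(c);print(e)
for z in (.082,.094): print(z,onz(t,e[0],z))
# slot
b=165+245/7-.5,115+198/7-.5
P=onz(t,b,.094);print(P)
# white cart top
hsv=cv2.cvtColor(t['img'],cv2.COLOR_RGB2HSV)
# collar sampled polar at z .094, r 22.5
C=onz(t,e[0],.092)[0]
for r in (.019,.0215,.0225,.0235,.0245,.026):
    a=np.arange(0,360,10);pp=proj(t,np.c_[C[0]+r*np.cos(np.radians(a)),C[1]+r*np.sin(np.radians(a)),a*0+.094]).astype(np.float32)
    print(r,cv2.remap(g,pp[:,0].reshape(1,-1),pp[:,1].reshape(1,-1),1)[0].tolist())
```

```text
((204.8242645263672, 157.0475616455078), (39.96434020996094, 40.316253662109375), 64.53207397460938)
0.082 [[0.61758049 0.12733913 0.082     ]]
0.094 [[0.61418642 0.12507044 0.094     ]]
[[0.63863342 0.13505461 0.094     ]]
0.019 [63, 38, 38, 34, 63, 86, 88, 89, 89, 89, 89, 92, 94, 109, 135, 123, 114, 127, 120, 136, 157, 160, 155, 161, 142, 124, 117, 108, 105, 101, 101, 97, 89, 87, 81, 78]
0.0215 [105, 36, 29, 32, 66, 108, 104, 110, 114, 120, 122, 133, 137, 141, 140, 141, 139, 140, 133, 108, 128, 101, 114, 138, 138, 138, 137, 134, 136, 134, 133, 132, 122, 112, 105, 105]
0.0225 [123, 41, 29, 33, 80, 124, 123, 135, 132, 140, 136, 142, 142, 142, 142, 142, 139, 140, 133, 123, 137, 97, 102, 138, 137, 137, 137, 137, 139, 137, 137, 138, 134, 129, 126, 126]
0.0235 [138, 43, 29, 34, 89, 135, 135, 142, 143, 145, 141, 142, 142, 143, 139, 143, 137, 136, 134, 119, 129, 92, 97, 137, 124, 134, 133, 133, 136, 137, 138, 137, 139, 136, 137, 138]
0.0245 [137, 42, 31, 33, 90, 138, 137, 139, 140, 144, 142, 142, 142, 143, 138, 131, 126, 131, 125, 105, 102, 80, 86, 126, 102, 122, 127, 114, 127, 132, 130, 134, 134, 135, 135, 138]
0.026 [127, 40, 33, 34, 85, 137, 137, 135, 133, 140, 139, 134, 130, 120, 118, 96, 96, 79, 85, 66, 56, 54, 64, 84, 65, 89, 95, 77, 98, 101, 100, 116, 113, 123, 122, 128]
```

View pics/sc.png

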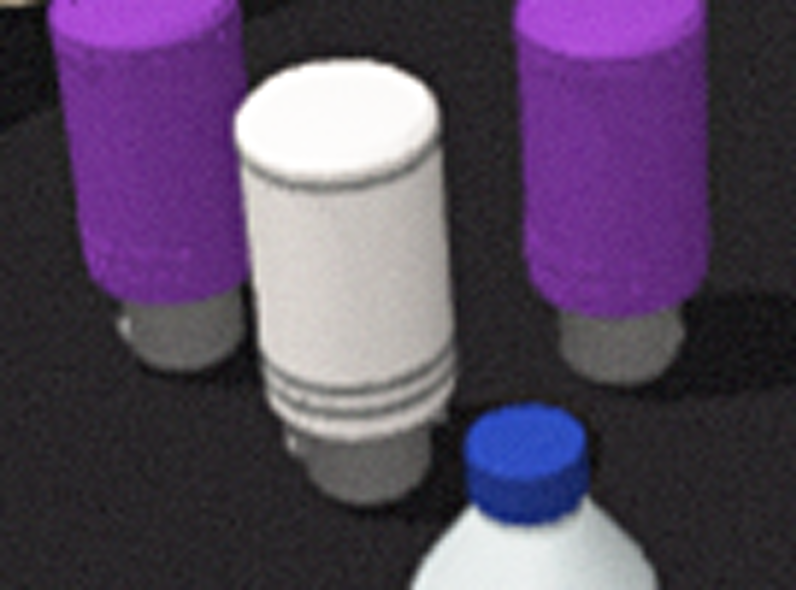

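Run:
```python
from h import *
t=snapshot('top'); s=snapshot('scene')
def crop(x,u0,u1,v0,v1,k,fn): cv2.imwrite('pics/'+fn,cv2.resize(x['img'][v0:v1,u0:u1,::-1],None,fx=k,fy=k,interpolation=cv2.INTER_NEAREST))
crop(s,245,300,265,300,14,'lug.png'); crop(t,330,385,232,284,11,'ct.png'); crop(s,420,480,225,265,13,'sbay.png')
```

```text
(no output)
```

View pics/lug.png

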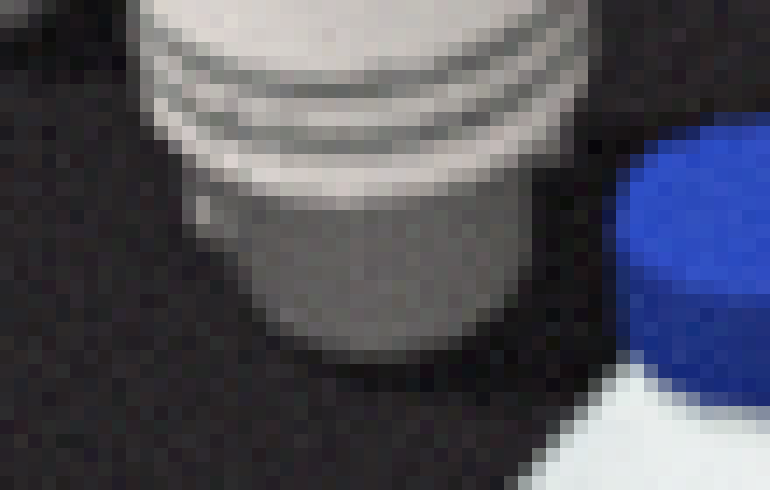

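View pics/ct.png

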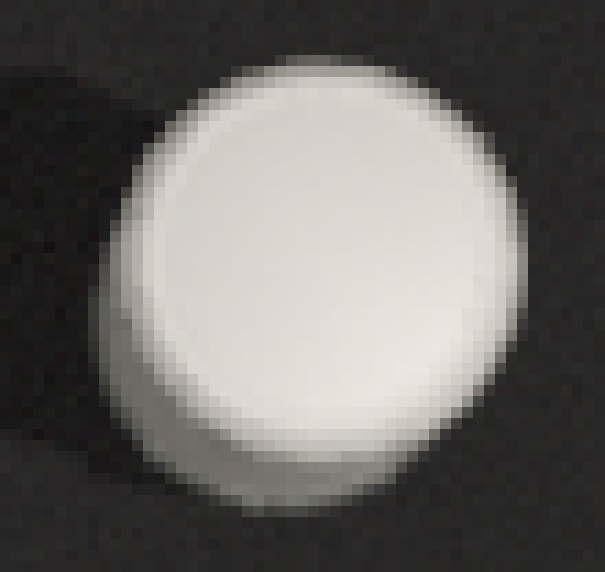

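View pics/sbay.png

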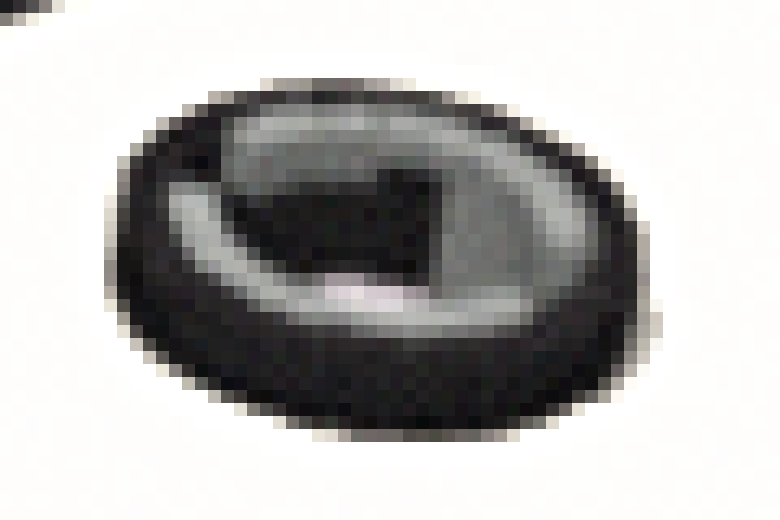

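Run:
```python
from h import *
from scipy.optimize import least_squares
t=snapshot('top'); s=snapshot('scene')
def mask(x,u0,u1,v0,v1,th):
    g=cv2.cvtColor(x['img'],cv2.COLOR_RGB2GRAY); sat=cv2.cvtColor(x['img'],cv2.COLOR_RGB2HSV)[:,:,1]
    m=np.zeros_like(g); m[v0:v1,u0:u1]=((g>th)&(sat<90))[v0:v1,u0:u1]*255; return m
# silhouette-extent method: body cylinder widths in image: use contours and compare convex hull of projected cylinder extents
mt=mask(t,330,385,232,284,90); 
ct=max(cv2.findContours(mt,0,1)[0],key=cv2.contourArea).reshape(-1,2)
a=np.linspace(0,2*np.pi,72,endpoint=False)
def cyl(c,z,r): return np.c_[c[0]+r*np.cos(a),c[1]+r*np.sin(a),0*a+z]
def hull(x,c,z0=.032,z1=.127,r=.028): return np.r_[proj(x,cyl(c,z0,r)),proj(x,cyl(c,z1,r))]
def ext(p): return np.r_[p.min(0),p.max(0)]
print('top ext',ext(ct))
r=least_squares(lambda c: ext(hull(t,c))-(ext(ct)),[.455,-.122]);print('top',r.x,r.fun)
ms=mask(s,245,290,212,284,105)
cs=max(cv2.findContours(ms,0,1)[0],key=cv2.contourArea).reshape(-1,2);print('scene ext',ext(cs))
r2=least_squares(lambda c: (ext(hull(s,c))-ext(cs)),[.455,-.122]);print('scene',r2.x,r2.fun)
for c in (r2.x,):
  for th in range(0,180,15):
    d=np.array([np.cos(np.radians(th)),np.sin(np.radians(th))]);n=np.array([-d[1],d[0]])
    out=[]
    for sg in (1,-1):
      P=[[*(c+sg*.024*d+k*.004*n),z] for k in(1,-1) for z in (.014,.020)]
      out.append(((proj(s,P)-[245,265])*14+7).round().astype(int).tolist())
    print(th,out)
```

```text
top ext [339 237 377 277]
top [ 0.45164581 -0.12400547] [-0.5664393  -0.55891117  0.5182423   0.60132737]
scene ext [249 215 286 279]
scene [ 0.45198708 -0.12313692] [-0.25525322 -0.70379124  0.26589709  0.55323766]
0 [[[485, 278], [482, 240], [427, 300], [424, 261]], [[316, 83], [312, 45], [259, 103], [255, 65]]]
15 [[[522, 254], [519, 216], [474, 284], [471, 245]], [[270, 98], [266, 60], [223, 125], [219, 87]]]
30 [[[548, 226], [545, 188], [514, 261], [511, 223]], [[231, 119], [227, 81], [195, 152], [191, 114]]]
45 [[[562, 196], [559, 158], [543, 234], [540, 196]], [[201, 145], [197, 107], [180, 182], [176, 144]]]
60 [[[562, 165], [560, 127], [560, 204], [557, 166]], [[183, 174], [178, 136], [177, 213], [173, 175]]]
75 [[[550, 137], [547, 99], [564, 173], [561, 135]], [[177, 205], [172, 167], [188, 242], [183, 204]]]
90 [[[525, 112], [522, 74], [554, 144], [551, 106]], [[184, 235], [179, 196], [211, 268], [207, 230]]]
105 [[[491, 93], [488, 55], [533, 118], [530, 80]], [[204, 262], [199, 223], [245, 289], [241, 250]]]
120 [[[448, 80], [445, 42], [501, 97], [498, 59]], [[235, 284], [231, 246], [289, 303], [285, 264]]]
135 [[[401, 74], [398, 37], [460, 83], [457, 45]], [[277, 300], [273, 261], [338, 309], [335, 270]]]
150 [[[351, 77], [348, 39], [414, 75], [410, 37]], [[325, 308], [321, 270], [390, 307], [387, 268]]]
165 [[[303, 86], [300, 48], [364, 75], [361, 38]], [[377, 308], [373, 269], [440, 296], [437, 258]]]
```

Emit:
{"method": "apply_moves", "body": {"moves": "0 0 0 0.01 -0.01 0 0; 0 0 0 0.02 -0.02 0 0; 0 0 0 0.029 -0.028 0 0; 0 0 0 0.029 -0.028 0 0; 0 0 0 0.029 -0.028 0 0; 0 0 0 0.029 -0.028 0 0; 0 0 0 0.029 -0.028 0 0; 0 0 0 0.029 -0.028 0 0; 0 0 0 0.029 -0.028 0 0; 0 0 0 0.029 -0.028 0 0"}}

```text
time_s: 1.33
tcp_pos: [0.3486, -0.2902, 0.2229]
tool_rot: [179.9, -0.0, 14.8]
wrist_force: [1.2, -0.4, 0.9]
width: 0.0873
```

Emit:
{"method": "apply_moves", "body": {"moves": "0 0 0 0.029 -0.028 0 0; 0 0 0 0.029 -0.028 0 0; 0 0 0 0.029 -0.028 0 0; 0 0 0 0.029 -0.028 0 0; 0 0 0 0.02 -0.02 0 0; 0 0 0 0.01 -0.01 0 0; 0 0 -0.06 0 0 0 0; 0 0 -0.12 0 0 0 0; 0 0 -0.12 0 0 0 0; 0 0 -0.12 0 0 0 0"}}

```text
time_s: 2.17
tcp_pos: [0.453, -0.1173, 0.2227]
tool_rot: [180.0, 0.0, 39.2]
wrist_force: [0.2, 0.7, 0.6]
width: 0.0869
```

```bash
python3 -c "
from h import *
s=sense();print(s)"
```

```text
{'time_s': 2.1667, 'joint_pos': array([ 42.64644606,   0.89715453, -33.62801044, 104.88061568,
         0.53061853,  74.35753236, -41.92964824]), 'dq': array([ 1.02028054e+00, -2.87887350e-02, -5.42433107e-01,  1.35349796e-02,
        2.15356948e-02,  7.74444487e-02,  8.19506580e+01]), 'effort': array([-2.96074636e-01, -3.46240139e+01, -3.68492464e-01, -3.85815668e+01,
       -6.62432075e-02, -2.38182675e-02, -3.04878026e+00]), 'tcp_pos': array([ 0.45298369, -0.117316  ,  0.22266176]), 'tool_rot': array([1.79979057e+02, 2.42509023e-04, 3.91916176e+01]), 'wrist_force': array([0.22618639, 0.72820672, 0.55322504]), 'ft_torque': array([ 0.01634653, -0.04637324, -0.03716268]), 'width': 0.08694626321451912}
```

Emit:
{"method": "apply_moves", "body": {"moves": "0 0 -0.12 0 0 0 0; 0 0 -0.12 0 0 0 0; 0 0 -0.12 0 0 0 0; 0 0 -0.12 0 0 0 0; 0 0 -0.12 0 0 0 0; 0 0 -0.12 0 0 0 0; 0 0 -0.12 0 0 0 0; 0 0 -0.12 0 0 0 0; 0 0 -0.12 0 0 0 0; 0 0 -0.12 0 0 0 0"}}

```text
time_s: 3.0
tcp_pos: [0.4529, -0.1174, 0.2227]
tool_rot: [180.0, 0.0, 107.9]
wrist_force: [-0.6, 0.2, 0.2]
width: 0.0866
```

Emit:
{"method": "apply_moves", "body": {"moves": "0 0 -0.12 0 0 0 0; 0 0 -0.12 0 0 0 0; 0 0 -0.12 0 0 0 0; 0 0 -0.12 0 0 0 0; 0 0 -0.12 0 0 0 0; 0 0 -0.05 0 0 0 0; 0 0 0 0 0 0 0"}}

```text
time_s: 3.58
tcp_pos: [0.4529, -0.1175, 0.2227]
tool_rot: [-180.0, 0.0, 145.0]
wrist_force: [1.1, -0.2, -0.1]
width: 0.087
```

```bash
cat >> h.py <<'E'
def to(p,st=None):
    st=st or sense(); R=Ro.from_euler('xyz',st['tool_rot'],degrees=True).as_matrix()
    return R.T@(np.array(p)-st['tcp_pos'])
def show():
    s=sense(); print('t',s['time_s'],'q',s['joint_pos'].round(1),'tcp',s['tcp_pos'].round(4),'rot',s['tool_rot'].round(2),'F',s['wrist_force'].round(2),'M',s['ft_torque'].round(2),'w',round(s['width'],4)); return s
E
python3 -c "
from h import *
s=show();print(to([.452,-.1235,.073]))
x=snap('wrist','w1.png')"
```

```text
t 3.5833 q [ 43.6   0.9 -34.6 104.8   0.6  74.4  63.9] tcp [ 0.4529 -0.1175  0.2227] rot [-1.7999e+02  2.0000e-02  1.4497e+02] F [ 1.11 -0.17 -0.08] M [ 0.01 -0.15  0.02] w 0.087
[-0.0026469  -0.00547562  0.14967902]
```

View pics/w1.png

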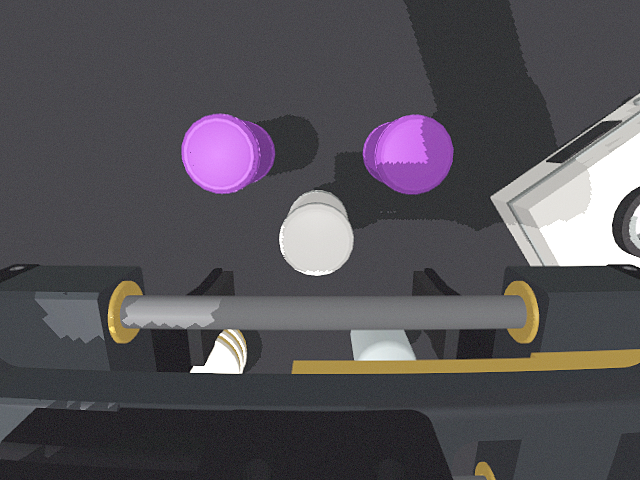

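The wrist view shows the white top at about (316,240). The purple tops sit at (221,153) and (410,153), away from the jaw line.

```bash
python3 -c "
from h import *
s=sense();x=snapshot('wrist')
g=cv2.cvtColor(x['img'],cv2.COLOR_RGB2GRAY);m=np.zeros_like(g);m[180:268,270:360]=(g[180:268,270:360]>150)*255
c=max(cv2.findContours(m,0,1)[0],key=cv2.contourArea).reshape(-1,2);print(c.min(0),c.max(0))
e=[(c[:,0].min()+c[:,0].max())/2,c[:,1].max()-36.5];print(e)
print(onz(x,[e,[316,240]],.127,s))"
```

```text
[279 190] [353 267]
[np.float64(316.0), np.float64(230.5)]
[[ 0.4454533  -0.11751533  0.127     ]
 [ 0.45138566 -0.12175541  0.127     ]]
```

Emit:
{"method": "apply_moves", "body": {"moves": "0 0 0 -0.0023 -0.0051 0.01 0; 0 0 0 0 0 0.02 0; 0 0 0 0 0 0.02 0; 0 0 0 0 0 0.025 0; 0 0 0 0 0 0.025 0; 0 0 0 0 0 0.025 0; 0 0 0 0 0 0.015 0; 0 0 0 0 0 0.0097 0; 0 0 0 0 0 0 0"}}

```text
time_s: 4.43
tcp_pos: [0.4504, -0.1228, 0.0707]
tool_rot: [-180.0, -0.2, 144.8]
wrist_force: [-0.1, 0.3, -0.8]
width: 0.0871
```

Emit:
{"method": "apply_moves", "body": {"moves": "0 0 0 0 0 0 0.2; 0 0 0 0 0 0 0.3; 0 0 0 0 0 0 0.4; 0 0 0 0 0 0 1; 0 0 0 0 0 0 1; 0 0 0 0 0 0 1; 0 0 0 0 0 0 1; 0 0 0 0 0 0 1", "newtons": 30}}

```text
time_s: 5.1
tcp_pos: [0.4521, -0.1232, 0.0733]
tool_rot: [-180.0, 0.0, 144.8]
wrist_force: [-0.9, -0.1, 5.5]
width: 0.0554
```

```bash
python3 -c "
from h import *
s=show();snap('top','t2.png');snap('scene','s2.png')"
```

```text
t 5.1 q [ 41.8  10.8 -34.4 114.9   7.3  56.4  58.6] tcp [ 0.4521 -0.1232  0.0733] rot [-1.7999e+02  5.0000e-02  1.4482e+02] F [-0.93 -0.11  5.49] M [-0.19  0.15 -0.05] w 0.0554
```

View pics/s2.png

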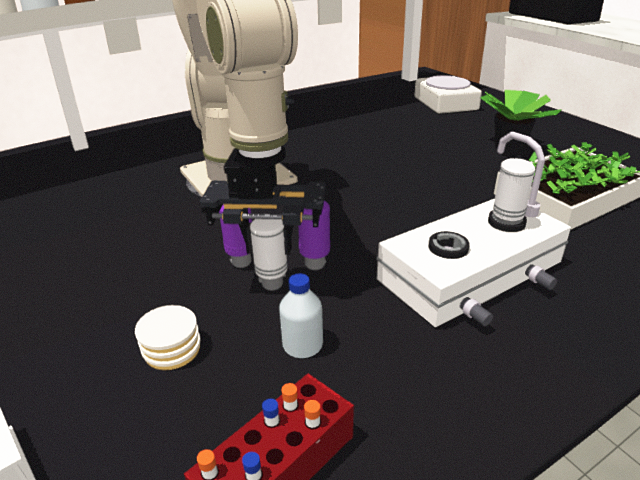

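Gripped: the opening is 55.4 mm. I'll refine the bay centre while I lift.

Emit:
{"method": "apply_moves", "body": {"moves": "0 0 0 0 0 -0.005 1; 0 0 0 0 0 -0.01 1; 0 0 0 0 0 -0.02 1; 0 0 0 0 0 -0.025 1; 0 0 0 0 0 -0.025 1; 0 0 0 0 0 -0.025 1; 0 0 0 0 0 -0.015 1; 0 0 0 0 0 -0.005 1; 0 0 0 0 0 0 1", "newtons": 50}}

```text
time_s: 5.95
tcp_pos: [0.4523, -0.1229, 0.204]
tool_rot: [180.0, 0.1, 144.8]
wrist_force: [0.4, 0.8, -4.6]
width: 0.0554
```

Run:
```python
from h import *
from scipy.optimize import least_squares
show()
t=snap('top','t3.png'); s=snap('scene','s3.png')
a=np.linspace(0,2*np.pi,180,endpoint=False)
def cyl(c,z,r): return np.c_[c[0]+r*np.cos(a),c[1]+r*np.sin(a),0*a+z]
def ext(p): return np.r_[p.min(0),p.max(0)]
def hull(x,q): return np.r_[proj(x,cyl(q,.082,q[2])),proj(x,cyl(q,.094,q[2]))]
E={}
for n,x,(u0,u1,v0,v1) in (('t',t,(170,245,122,195)),('s',s,(422,478,225,262))):
    g=cv2.cvtColor(x['img'],cv2.COLOR_RGB2GRAY);m=np.zeros_like(g);m[v0:v1,u0:u1]=(g[v0:v1,u0:u1]<150)*255
    m=cv2.morphologyEx(m,cv2.MORPH_CLOSE,np.ones((9,9)))
    c=max(cv2.findContours(m,0,1)[0],key=cv2.contourArea).reshape(-1,2);E[n]=ext(c)
    r=least_squares(lambda q:ext(hull(x,q))-E[n],[.615,.125,.033]);print(n,E[n],r.x,r.fun.round(2))
r=least_squares(lambda q:np.r_[ext(hull(t,q))-E['t'],ext(hull(s,q))-E['s']],[.615,.125,.033]);print(r.x,r.fun.round(2))
def crop(x,u0,u1,v0,v1,k,fn): cv2.imwrite('pics/'+fn,cv2.resize(x['img'][v0:v1,u0:u1,::-1],None,fx=k,fy=k,interpolation=cv2.INTER_CUBIC))
crop(s,220,340,120,260,4,'s3c.png')
```

```text
t 5.95 q [ 44.    1.8 -34.6 106.4   1.1  72.   63.9] tcp [ 0.4523 -0.1229  0.204 ] rot [1.7998e+02 1.1000e-01 1.4484e+02] F [ 0.4   0.76 -4.63] M [-0.01 -0.13  0.02] w 0.0554
t [185 137 225 177] [0.61601907 0.12584565 0.03244504] [-0.05  0.05  0.05 -0.05]
s [428 231 469 258] [0.61688913 0.12851132 0.03256847] [ 0.18 -0.34 -0.18  0.32]
[0.61678238 0.12693773 0.03249247] [-0.71 -0.41 -0.56 -0.47 -0.53 -0.08 -0.96  0.56]
```

View pics/s3c.png

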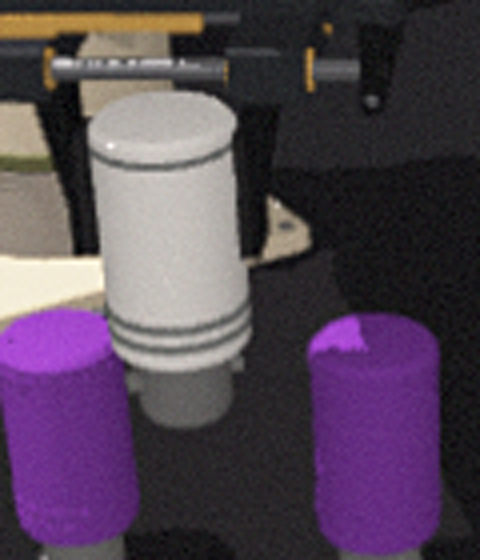

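Run:
```python
from h import *
s=snapshot('scene')
cv2.imwrite('pics/s4c.png',cv2.resize(s['img'][195:235,240:295,::-1],None,fx=14,fy=14,interpolation=cv2.INTER_NEAREST))
c=np.array([.4520,-.1229]);zo=.131
for th in range(60,100,5):
    d=np.array([np.cos(np.radians(th)),np.sin(np.radians(th))]);n=np.array([-d[1],d[0]])
    print(th,[((proj(s,[[*(c+sg*.024*d+k*.004*n),zo+z] for k in(1,-1) for z in (.014,.020)])-[240,195])*14+7).round().astype(int).tolist() for sg in (1,-1)])
```

```text
60 [[[569, 240], [566, 195], [566, 275], [562, 229]], [[156, 251], [151, 205], [149, 285], [144, 240]]]
65 [[[566, 231], [563, 186], [569, 265], [566, 220]], [[152, 260], [147, 214], [151, 294], [146, 249]]]
70 [[[562, 223], [559, 178], [570, 256], [567, 211]], [[149, 269], [144, 224], [154, 303], [149, 257]]]
75 [[[556, 215], [553, 170], [570, 247], [567, 202]], [[148, 278], [143, 233], [159, 311], [154, 266]]]
80 [[[549, 207], [545, 162], [569, 238], [566, 193]], [[149, 287], [144, 242], [166, 319], [161, 274]]]
85 [[[540, 200], [537, 155], [566, 229], [562, 184]], [[151, 296], [146, 250], [174, 327], [170, 281]]]
90 [[[530, 193], [526, 148], [561, 221], [558, 176]], [[155, 305], [150, 259], [184, 334], [179, 289]]]
95 [[[518, 187], [515, 142], [555, 213], [551, 168]], [[161, 313], [156, 267], [195, 341], [190, 295]]]
```

View pics/s4c.png

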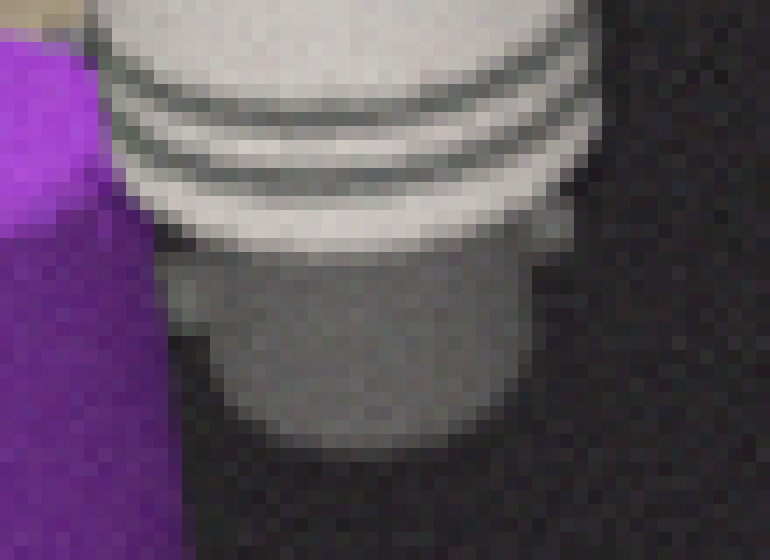

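Emit:
{"method": "apply_moves", "body": {"moves": "0 0 0 0.001 0.01 0 1; 0 0 0 0.001 0.025 0 1; 0 0 0 0.001 0.036 0 1; 0 0 0 0.001 0.036 0 1; 0 0 0 0.001 0.036 0 1; 0 0 0 0.001 0.036 0 1; 0 0 0 0.001 0.036 0 1; 0 0 0 0.001 0.036 0 1; 0 0 0 0.001 0.03 0 1; 0 0 0 0.001 0.018 0 1"}}

```text
time_s: 6.93
tcp_pos: [0.6162, 0.132, 0.2012]
tool_rot: [179.9, -0.2, 145.0]
wrist_force: [-0.2, 0.3, -3.6]
width: 0.055
```

Emit:
{"method": "apply_moves", "body": {"moves": "0 0 0.05 0 0 0 1; 0 0 0.1 0 0 0 1; 0 0 0.12 0 0 0 1; 0 0 0.12 0 0 0 1; 0 0 0.12 0 0 0 1; 0 0 0.12 0 0 0 1; 0 0 0.08 0 0 0 1; 0 0 0.04 0 0 0 1; 0 0 0 0 0 0 1"}}

```text
time_s: 7.68
tcp_pos: [0.6154, 0.1282, 0.2016]
tool_rot: [-179.9, -0.0, 101.8]
wrist_force: [-0.4, 0.4, -3.7]
width: 0.0556
```

Run:
```python
from h import *
s0=show();print(to([.6166,.127,.17]))
t=snap('top','t5.png'); s=snap('scene','s5.png')
cv2.imwrite('pics/s5c.png',cv2.resize(s['img'][120:280,390:530,::-1],None,fx=3.7,fy=3.7,interpolation=cv2.INTER_CUBIC))
```

```text
t 7.6833 q [ 10.5  24.  -35.1  83.2  13.8  77.2 -13.5] tcp [0.6154 0.1282 0.2016] rot [-1.7990e+02 -3.0000e-02  1.0178e+02] F [-0.43  0.41 -3.73] M [-0.03 -0.07 -0.01] w 0.0556
[-0.00148472  0.00097088  0.03157971]
```

View pics/s5c.png

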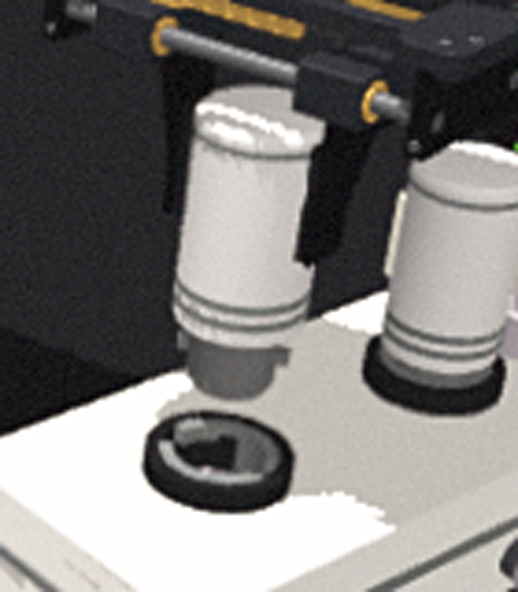

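View pics/t5.png

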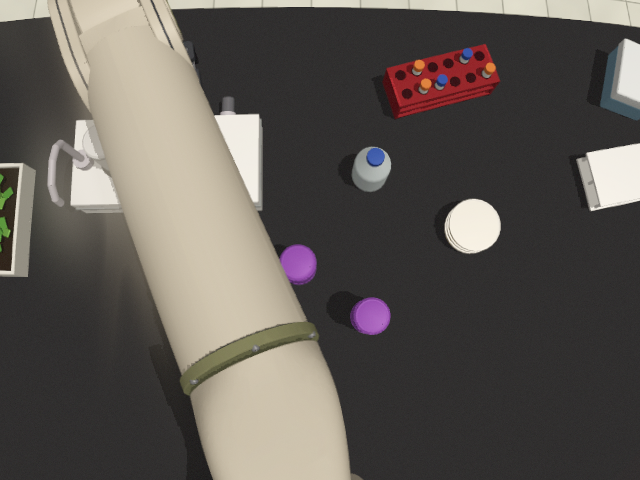

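Run:
```python
from h import *
s=snapshot('scene')
cv2.imwrite('pics/s6c.png',cv2.resize(s['img'][200:262,425:475,::-1],None,fx=9,fy=9,interpolation=cv2.INTER_NEAREST))
a=np.linspace(0,2*np.pi,180)
for c in ([.6154,.1282],[.6169,.1285]):
  zo=.2016-.073
  for z,r in ((0,.0165),(.004,.019),(.012,.019)):
    p=(proj(s,np.c_[c[0]+r*np.cos(a),c[1]+r*np.sin(a),0*a+zo+z])-[425,200])*9+4.5
    print(c,z,p.min(0).round(),p.max(0).round())
```

```text
[0.6154, 0.1282] 0 [142. 163.] [329. 257.]
[0.6154, 0.1282] 0.004 [131. 137.] [346. 245.]
[0.6154, 0.1282] 0.012 [136.  99.] [352. 206.]
[0.6169, 0.1285] 0 [149. 166.] [336. 261.]
[0.6169, 0.1285] 0.004 [138. 140.] [353. 249.]
[0.6169, 0.1285] 0.012 [143. 102.] [359. 209.]
```

View pics/s6c.png

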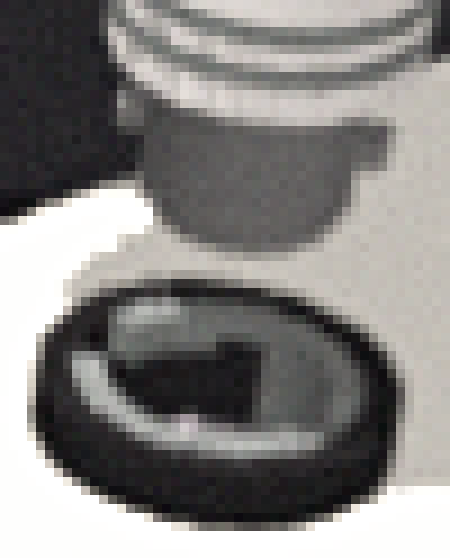

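Emit:
{"method": "apply_moves", "body": {"moves": "0 0 0 -0.0008 0.0009 0.005 1; 0 0 0 0 0 0.01 1; 0 0 0 0 0 0.01 1; 0 0 0 0 0 0.005 1; 0 0 0 0 0 0 1; 0 0 0 0 0 0 1"}}

```text
time_s: 8.33
tcp_pos: [0.6166, 0.1266, 0.1722]
tool_rot: [-179.9, -0.0, 101.9]
wrist_force: [0.1, 0.2, -3.9]
width: 0.0552
```

Run:
```python
from h import *
s0=show();print(to([.6164,.1276,.17]))
```

```text
t 8.3333 q [ 10.5  25.2 -34.8  85.3  14.6  74.2 -13.8] tcp [0.6166 0.1266 0.1722] rot [-179.94   -0.    101.87] F [ 0.08  0.21 -3.85] M [-0.   -0.13 -0.01] w 0.0552
[ 1.07411897e-03 -2.24775100e-05  2.20478132e-03]
```

Adjust by 1 mm and lower gently, watching the force.

Emit:
{"method": "apply_moves", "body": {"moves": "0 0 0 0.0008 0 0.002 1; 0 0 0 0 0 0.002 1; 0 0 0 0 0 0.002 1; 0 0 0 0 0 0.002 1; 0 0 0 0 0 0.001 1; 0 0 0 0 0 0 1"}}

```text
time_s: 8.83
tcp_pos: [0.6167, 0.1274, 0.1635]
tool_rot: [-180.0, 0.0, 101.9]
wrist_force: [0.6, -0.8, -5.6]
width: 0.0554
```

Run:
```python
from h import *
s0=show()
```

```text
t 8.8333 q [ 10.4  25.6 -34.7  85.9  14.9  73.2 -14.1] tcp [0.6167 0.1274 0.1635] rot [-1.7998e+02  1.0000e-02  1.0186e+02] F [ 0.63 -0.85 -5.6 ] M [ 0.   -0.09  0.04] w 0.0554
```

Emit:
{"method": "apply_moves", "body": {"moves": "0 0 0 0 0 0.002 1; 0 0 0 0 0 0.002 1; 0 0 0 0 0 0.002 1; 0 0 0 0 0 0.002 1; 0 0 0 0 0 0.001 1; 0 0 0 0 0 0 1"}}

```text
time_s: 9.33
tcp_pos: [0.6166, 0.1274, 0.1545]
tool_rot: [-180.0, 0.0, 101.9]
wrist_force: [-0.4, -0.1, -3.3]
width: 0.0555
```

Emit:
{"method": "apply_moves", "body": {"moves": "0 0 0 0 0 0.001 1; 0 0 0 0 0 0.001 1; 0 0 0 0 0 0 1"}}

```text
time_s: 9.58
tcp_pos: [0.617, 0.1275, 0.1533]
tool_rot: [180.0, 0.0, 101.9]
wrist_force: [-0.4, -0.2, -0.5]
width: 0.0553
```

Run:
```python
from h import *
s0=show()
```

```text
t 9.5833 q [ 10.3  26.  -34.6  86.6  15.2  72.1 -14.3] tcp [0.617  0.1275 0.1533] rot [1.7997e+02 1.0000e-02 1.0186e+02] F [-0.38 -0.23 -0.47] M [-0.1   0.21  0.04] w 0.0553
```

Emit:
{"method": "apply_moves", "body": {"moves": "0 0 0 0 0 0.001 1; 0 0 0.03 0 0 0 1; 0 0 0.05 0 0 0 1; 0 0 0.05 0 0 0 1; 0 0 0 0 0 0 1"}}

```text
time_s: 10.0
tcp_pos: [0.6169, 0.1278, 0.1526]
tool_rot: [179.9, -0.0, 94.3]
wrist_force: [-1.2, -0.0, 1.9]
width: 0.0552
```

Run:
```python
from h import *
s0=show()
```

```text
t 10.0 q [  9.4  25.8 -33.3  86.7  14.5  71.9 -21.5] tcp [0.6169 0.1278 0.1526] rot [179.95  -0.    94.3 ] F [-1.17 -0.03  1.9 ] M [0.06 0.32 0.03] w 0.0552
```

Emit:
{"method": "apply_moves", "body": {"moves": "0 0 0.03 0 0 0.0005 1; 0 0 0.03 0 0 0 1; 0 0 0 0 0 0 1"}}

```text
time_s: 10.25
tcp_pos: [0.6167, 0.1273, 0.151]
tool_rot: [-180.0, 0.0, 91.0]
wrist_force: [0.4, 0.6, -3.9]
width: 0.0551
```

Emit:
{"method": "apply_moves", "body": {"moves": "0 0 0.03 0 0 0 1; 0 0 0.03 0 0 0 1; 0 0 0 0 0 0 1"}}

```text
time_s: 10.5
tcp_pos: [0.6167, 0.1273, 0.1508]
tool_rot: [-180.0, 0.0, 87.6]
wrist_force: [-0.1, -0.3, -3.9]
width: 0.0552
```

The lugs dropped at yaw 91°: the tool moved down and the load came off. Now I'll push down.

Emit:
{"method": "apply_moves", "body": {"moves": "0 0 0.01 0 0 0.001 1; 0 0 0 0 0 0.0015 1; 0 0 0 0 0 0.0015 1; 0 0 0 0 0 0 1"}}

```text
time_s: 10.83
tcp_pos: [0.6168, 0.1275, 0.1473]
tool_rot: [180.0, 0.0, 87.0]
wrist_force: [-1.6, 0.3, 1.1]
width: 0.0554
```

Emit:
{"method": "apply_moves", "body": {"moves": "0 0 0 0 0 0.0015 1; 0 0 0 0 0 0.0015 1; 0 0 0 0 0 0.0015 1; 0 0 0 0 0 0 1"}}

```text
time_s: 11.17
tcp_pos: [0.6168, 0.1275, 0.1431]
tool_rot: [180.0, 0.0, 87.0]
wrist_force: [-3.1, -1.2, 4.8]
width: 0.0554
```

Run:
```python
from h import *
s0=show()
```

```text
t 11.1667 q [  8.5  26.  -31.9  87.3  14.2  70.8 -28.6] tcp [0.6168 0.1275 0.1431] rot [179.98   0.    86.97] F [-3.13 -1.24  4.82] M [-0.29  0.82  0.02] w 0.0554
```

Emit:
{"method": "apply_moves", "body": {"moves": "0 0 0 0 -0.0003 0.0015 1; 0 0 0 0 0 0.0015 1; 0 0 0 0 0 0.0015 1; 0 0 0 0 0 0.0015 1; 0 0 0 0 0 0 1"}}

```text
time_s: 11.58
tcp_pos: [0.6168, 0.1275, 0.1378]
tool_rot: [179.9, 0.0, 87.0]
wrist_force: [-3.2, -1.8, 10.8]
width: 0.0552
```

Run:
```python
from h import *
s0=show()
s=snap('scene','s7.png')
cv2.imwrite('pics/s7c.png',cv2.resize(s['img'][140:280,390:530,::-1],None,fx=4,fy=4,interpolation=cv2.INTER_CUBIC))
```

```text
t 11.5833 q [  8.4  26.2 -31.9  87.7  14.4  70.2 -28.7] tcp [0.6168 0.1275 0.1378] rot [179.94   0.    86.96] F [-3.2  -1.75 10.83] M [-0.41  1.21  0.02] w 0.0552
```

View pics/s7c.png

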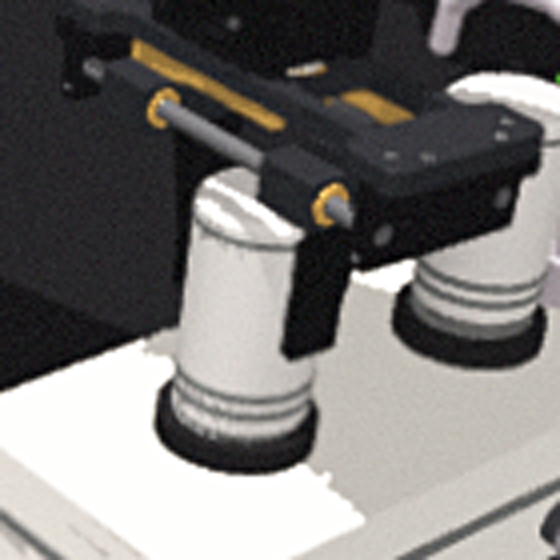

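Emit:
{"method": "apply_moves", "body": {"moves": "0 0 0.02 0 -0.0002 0.0008 1; 0 0 0.06 0 0 0 1; 0 0 0.08 0 0 0 1; 0 0 0.08 0 0 0 1; 0 0 0.04 0 0 0 1; 0 0 0 0 0 0 1"}}

```text
time_s: 12.13
tcp_pos: [0.6175, 0.1277, 0.1377]
tool_rot: [179.8, -0.1, 70.8]
wrist_force: [-2.4, -1.0, 9.8]
width: 0.0549
```

Run:
```python
from h import *
s0=show()
```

```text
t 12.1333 q [  6.4  25.6 -29.1  87.8  13.   69.7 -44. ] tcp [0.6175 0.1277 0.1377] rot [ 1.7982e+02 -8.0000e-02  7.0760e+01] F [-2.42 -0.96  9.78] M [-0.3   0.57 -0.08] w 0.0549
```

Emit:
{"method": "apply_moves", "body": {"moves": "0 0 0.06 0 0 0.0005 1; 0 0 0.1 0 0 0 1; 0 0 0.1 0 0 0 1; 0 0 0.1 0 0 0 1; 0 0 0.1 0 0 0 1; 0 0 0.1 0 0 0 1; 0 0 0.06 0 0 0 1; 0 0 0 0 0 0 1"}}

```text
time_s: 12.8
tcp_pos: [0.6175, 0.1277, 0.1373]
tool_rot: [179.9, -0.2, 35.2]
wrist_force: [-1.6, -0.5, 11.6]
width: 0.0555
```

Run:
```python
from h import *
s0=show()
```

```text
t 12.8 q [  1.9  24.6 -23.1  88.1  10.1  69.1 -77.7] tcp [0.6175 0.1277 0.1373] rot [ 1.799e+02 -1.700e-01  3.516e+01] F [-1.62 -0.49 11.59] M [-0.27  0.67 -0.1 ] w 0.0555
```

Emit:
{"method": "apply_moves", "body": {"moves": "0 0 0.06 0 0 0 1; 0 0 0.08 0 0 0 1; 0 0 0.08 0 0 0 1; 0 0 0.06 0 0 0 1; 0 0 0.04 0 0 0 1; 0 0 0.03 0 0 0 1; 0 0 0 0 0 0 1"}}

```text
time_s: 13.38
tcp_pos: [0.6175, 0.1277, 0.1373]
tool_rot: [180.0, -0.2, 15.2]
wrist_force: [-2.4, -1.6, 12.1]
width: 0.0553
```

Emit:
{"method": "apply_moves", "body": {"moves": "0 0 0.03 0 0 0 1; 0 0 0.03 0 0 0 1; 0 0 0 0 0 0 1"}}

```text
time_s: 13.63
tcp_pos: [0.6175, 0.1277, 0.1373]
tool_rot: [180.0, -0.2, 11.8]
wrist_force: [-1.8, -0.3, 10.6]
width: 0.0553
```

Run:
```python
from h import *
s0=show()
```

```text
t 13.6333 q [ -1.   24.1 -19.3  88.3   8.3  68.8 -99.9] tcp [0.6175 0.1277 0.1373] rot [179.99  -0.2   11.8 ] F [-1.82 -0.28 10.63] M [-0.3   0.62  0.  ] w 0.0553
```

Emit:
{"method": "apply_moves", "body": {"moves": "0 0 0.03 0 0 0 1; 0 0 0.03 0 0 0 1; 0 0 0 0 0 0 1"}}

```text
time_s: 13.88
tcp_pos: [0.6174, 0.1277, 0.1374]
tool_rot: [180.0, -0.2, 8.4]
wrist_force: [-2.1, -1.3, 10.9]
width: 0.0554
```

Run:
```python
from h import *
s0=show()
```

```text
t 13.8833 q [  -1.4   24.   -18.7   88.3    8.1   68.8 -103.1] tcp [0.6174 0.1277 0.1374] rot [179.99  -0.19   8.38] F [-2.11 -1.29 10.92] M [-0.32  0.77  0.15] w 0.0554
```

Emit:
{"method": "apply_moves", "body": {"moves": "0 0 0.02 0 0 0 1; 0 0 0.02 0 0 0 1; 0 0 0 0 0 0 1"}}

```text
time_s: 14.13
tcp_pos: [0.617, 0.1276, 0.1372]
tool_rot: [180.0, -0.1, 6.1]
wrist_force: [-5.0, -2.8, 12.4]
width: 0.0554
```

Run:
```python
from h import *
s0=show()
```

```text
t 14.1333 q [  -1.7   24.   -18.3   88.4    7.9   68.8 -105.2] tcp [0.617  0.1276 0.1372] rot [ 1.7998e+02 -1.2000e-01  6.1300e+00] F [-5.03 -2.79 12.38] M [-0.46  1.28  0.28] w 0.0554
```

Emit:
{"method": "apply_moves", "body": {"moves": "0 0 0.02 0 0 0 1; 0 0 0.02 0 0 0 1; 0 0 0 0 0 0 1"}}

```text
time_s: 14.38
tcp_pos: [0.6165, 0.1274, 0.1372]
tool_rot: [180.0, -0.1, 3.9]
wrist_force: [-7.9, -2.4, 14.8]
width: 0.0554
```

Run:
```python
from h import *
s0=show()
```

```text
t 14.3833 q [  -1.9   23.9  -18.    88.4    7.8   68.9 -107.4] tcp [0.6165 0.1274 0.1372] rot [ 1.7997e+02 -6.0000e-02  3.8500e+00] F [-7.91 -2.35 14.76] M [-0.71  1.87  0.43] w 0.0554
```

The stop is reached: the moment rises to 0.43 N m about 80° from entry. I'll ease the twist slightly and let it rise.

Emit:
{"method": "apply_moves", "body": {"moves": "0 0 -0.02 0 0 0 1; 0 0 -0.01 0 0 -0.001 1; 0 0 0 0 0 -0.0015 1; 0 0 0 0 0 -0.0015 1; 0 0 0 0 0 -0.001 1; 0 0 0 0 0 0 1"}}

```text
time_s: 14.88
tcp_pos: [0.6164, 0.1274, 0.1413]
tool_rot: [180.0, -0.0, 5.6]
wrist_force: [-4.0, -1.6, 7.7]
width: 0.0555
```

Run:
```python
from h import *
s0=show()
```

```text
t 14.8833 q [  -1.7   23.8  -18.3   88.1    7.8   69.3 -105.7] tcp [0.6164 0.1274 0.1413] rot [ 1.7998e+02 -4.0000e-02  5.6100e+00] F [-4.03 -1.62  7.72] M [-0.41  1.08  0.07] w 0.0555
```

Emit:
{"method": "apply_moves", "body": {"moves": "0 0 0 0 0 -0.0008 1; 0 0 0 0 0 -0.0008 1; 0 0 0 0 0 0 1; 0 0 0 0 0 0 1"}}

```text
time_s: 15.22
tcp_pos: [0.6164, 0.1274, 0.1425]
tool_rot: [180.0, -0.0, 5.6]
wrist_force: [-3.1, -1.4, 5.9]
width: 0.0552
```

Run:
```python
from h import *
s0=show()
```

```text
t 15.2167 q [  -1.7   23.7  -18.3   88.     7.8   69.5 -105.7] tcp [0.6164 0.1274 0.1425] rot [ 1.7998e+02 -3.0000e-02  5.6000e+00] F [-3.11 -1.44  5.94] M [-0.4   0.96  0.07] w 0.0552
```

Emit:
{"method": "apply_moves", "body": {"moves": "0 0 0 0 0 -0.0005 1; 0 0 0 0 0 -0.0005 1; 0 0 0 0 0 0 1; 0 0 0 0 0 0 1"}}

```text
time_s: 15.55
tcp_pos: [0.6163, 0.1273, 0.1429]
tool_rot: [180.0, 0.0, 5.6]
wrist_force: [-1.9, -1.1, 1.5]
width: 0.0552
```

Run:
```python
from h import *
s0=show()
```

```text
t 15.55 q [  -1.7   23.7  -18.3   88.     7.7   69.6 -105.6] tcp [0.6163 0.1273 0.1429] rot [1.7999e+02 1.0000e-02 5.6000e+00] F [-1.9  -1.05  1.5 ] M [-0.4   0.51  0.05] w 0.0552
```

Contact force drops off sharply at 142.9 mm, so the lugs are seated in the notches. Release and withdraw straight up.

Emit:
{"method": "apply_moves", "body": {"moves": "0 0 0 0 0 0 0.3; 0 0 0 0 0 0 0.2; 0 0 0 0 0 0 0; 0 0 0 0 0 0 0; 0 0 0 0 0 0 0; 0 0 0 0 0 0 0"}}

```text
time_s: 16.05
tcp_pos: [0.6163, 0.1275, 0.1431]
tool_rot: [-180.0, -0.0, 5.6]
wrist_force: [-0.3, -0.6, -0.1]
width: 0.0839
```

Run:
```python
from h import *
s0=show()
```

```text
t 16.05 q [  -1.7   23.7  -18.3   88.     7.7   69.6 -105.6] tcp [0.6163 0.1275 0.1431] rot [-1.8e+02 -1.0e-02  5.6e+00] F [-0.29 -0.56 -0.13] M [ 0.05 -0.03 -0.04] w 0.0839
```

Emit:
{"method": "apply_moves", "body": {"moves": "0 0 0 0 0 -0.01 0; 0 0 0 0 0 -0.02 0; 0 0 0 0 0 -0.025 0; 0 0 0 0 0 -0.025 0; 0 0 0 0 0 -0.025 0; 0 0 0 0 0 -0.025 0; 0 0 0 0 0 -0.01 0"}}

```text
time_s: 16.63
tcp_pos: [0.6172, 0.1279, 0.288]
tool_rot: [-180.0, -0.3, 5.6]
wrist_force: [0.3, 0.7, 1.2]
width: 0.0872
```

Emit:
{"method": "apply_moves", "body": {"moves": "0 0 0 -0.02 0.0 0 0; 0 0 0 -0.03 0 0 0; 0 0 0 -0.035 0.0 0 0; 0 0 0 -0.035 0.0 0 0; 0 0 0 -0.03 0.0 0 0; 0 0 0 -0.02 0.0 0 0; 0 0 0 0 0.0 0 0"}}

```text
time_s: 17.22
tcp_pos: [0.4442, 0.1108, 0.2839]
tool_rot: [179.9, -0.1, 5.7]
wrist_force: [1.4, 0.3, 0.1]
width: 0.0872
```

Run:
```python
from h import *
s0=show()
s=snap('scene','s8.png');snap('top','t8.png')
cv2.imwrite('pics/s8c.png',cv2.resize(s['img'][130:330,370:580,::-1],None,fx=3,fy=3,interpolation=cv2.INTER_CUBIC))
```

```text
t 17.2167 q [   1.5   -2.9  -20.3  101.    -0.9   81.7 -103. ] tcp [0.4442 0.1108 0.2839] rot [ 1.7994e+02 -5.0000e-02  5.6500e+00] F [1.41 0.27 0.11] M [ 0.02 -0.04  0.04] w 0.0872
```

View pics/s8c.png

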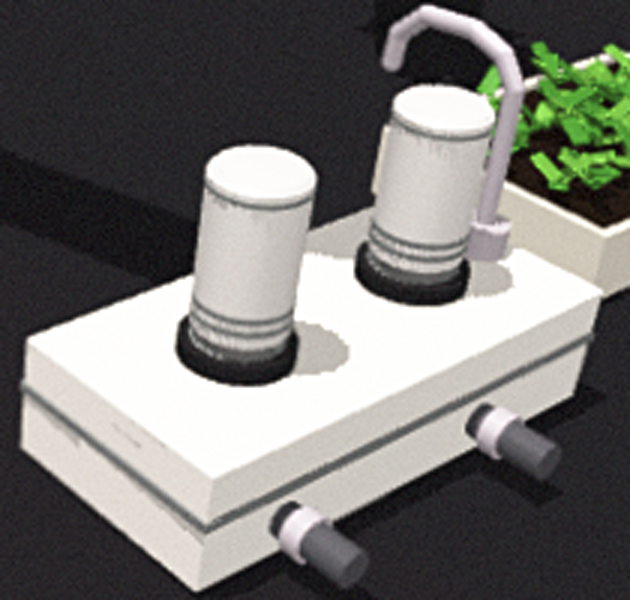

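View pics/t8.png

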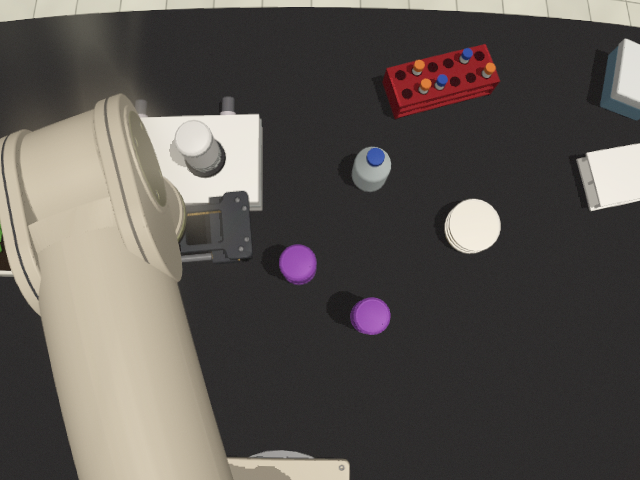

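Run:
```python
from h import *
from scipy.optimize import least_squares
show()
s=snapshot('scene');t=snapshot('top')
# bg is dark/white; fit top-face: use crop viewing pixel of top ellipse bounds (scene)
cv2.imwrite('pics/s9.png',cv2.resize(s['img'][172:260,425:480,::-1],None,fx=6.8,fy=6.8,interpolation=cv2.INTER_NEAREST))
a=np.linspace(0,2*np.pi,180)
for zt in (.192,.197,.202):
  for c,n in (([.6166,.128],'new'),([.6145,.2725],'old')):
    p=proj(s,np.c_[c[0]+.028*np.cos(a),c[1]+.028*np.sin(a),0*a+zt]);q=proj(s,np.c_[c[0]+.028*np.cos(a),c[1]+.028*np.sin(a),0*a+zt-.095])
    f=lambda v:((v-[370,130])*3+1.5).round().tolist()
    print(zt,n,'top',f(p.min(0)),f(p.max(0)),'shoulder',f(q.min(0)),f(q.max(0)))
```

```text
t 17.3167 q [   1.5   -2.6  -20.2  100.8   -0.8   81.6 -103. ] tcp [0.447  0.1108 0.2837] rot [ 1.7997e+02 -8.0000e-02  5.6000e+00] F [ 0.65 -0.48  0.71] M [-0.01 -0.01 -0.  ] w 0.0869
0.192 new top [205.0, 151.0] [315.0, 201.0] shoulder [186.0, 303.0] [289.0, 359.0]
0.192 old top [393.0, 92.0] [495.0, 133.0] shoulder [365.0, 235.0] [461.0, 282.0]
0.197 new top [206.0, 143.0] [317.0, 192.0] shoulder [187.0, 296.0] [291.0, 351.0]
0.197 old top [394.0, 84.0] [497.0, 125.0] shoulder [367.0, 228.0] [463.0, 275.0]
0.202 new top [207.0, 134.0] [318.0, 183.0] shoulder [188.0, 288.0] [292.0, 343.0]
0.202 old top [396.0, 76.0] [498.0, 117.0] shoulder [368.0, 221.0] [465.0, 267.0]
```

View pics/s9.png

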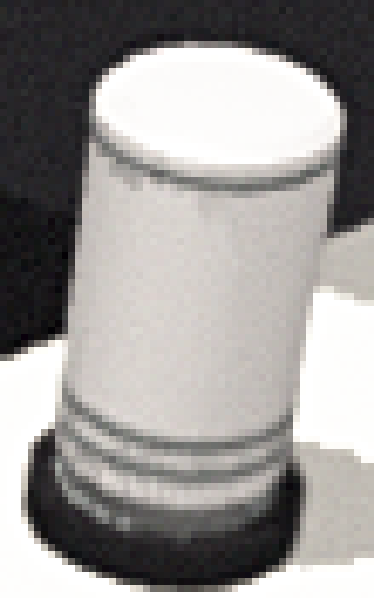

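```bash
python3 -c "
from h import *
show();print(sign_off())"
```

```text
t 17.4167 q [   1.4   -2.4  -20.2  100.7   -0.8   81.6 -103. ] tcp [0.4477 0.1108 0.2832] rot [-1.80e+02 -1.00e-02  5.59e+00] F [-0.45 -0.89  0.2 ] M [ 0.01  0.02 -0.  ] w 0.0874
the job is handed in; nothing more can be done
None
```

The new cartridge is in the empty bay and, by every check I could make, locked home. I handed the job in at 17.4 s of the 58 s.

**What I did:**
- I set the neck in the collar and turned the cartridge with its lugs resting on the rim until they dropped into the slots, at a tool yaw of about 91°.
- I pushed it down about 9 mm on the valve and turned it clockwise about 80° until the moment climbed to 0.43 N m.
- I let it rise until it met a hard limit at home height, then let go and backed the arm away.

**Last checks:**
- **Height and upright:** in the scene picture the cartridge stands upright. Its top matches 197 mm to within about 1 mm, level with the cartridge already fitted.
- **Forces:** the wrist force was near zero after release. The highest vertical reading was about 15 N, well under the limits.
- **Bystanders:** the bottle, the dishes and the purple cartridges look unmoved in the top picture.

**Not seen directly:** the lugs are hidden in the collar. That it is locked rests on the turn, the stop and the hard limit at home height. I did not test it by turning it back.

**Disagreement:** the two cameras put the bay about 2.7 mm apart along y. I used a point between them, and the neck went in with no sideways force above the noise.

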